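Show the tag under a centrifuge rotor to the camera with an inspection mirror

ROBOT

A 7-joint arm with a two-finger parallel gripper is mounted at the origin on the work surface. World frame = base frame: x ahead of the robot, y to its left, z up, the work surface at z = 0. Lengths are in m, angles in rad, forces in N, time in s.
With the tool pointing down it reaches from about 0.425 to 0.925 m from the base axis. Payload 6.8 kg.
Tool frame: the origin (TCP) lies midway between the tips of the shut fingers; the grasp point (between the pads) lies 19 mm behind it; z points along the fingers, y is the line along which they close (so a half turn about z gives the same grasp; the last joint's range is limited). The gripper opens to 85 mm and grips with 20 to 120 N. Pads are 22 mm wide; open, the fingers measure 114 mm over their backs; the gripper's body (76 mm by 85 mm) begins 54 mm behind the grasp point. The pads swing forward as they close: fully open they stand 13 mm farther back than shut.
Start: joints at [1.013, 0.477, 0.022, 1.555, -0.011, 1.109, -0.083], TCP at [0.293, -0.608, 0.231] pointing down, gripper open.
Joint ranges: [-2.96, 2.96], [-0.34, 2.1], [-1.41, 1.46], [0.24, 2.44], [-1.37, 4.51], [0.17, 1.92], [-2.96, 2.96]. Speed limits (rad/s): [2.39, 2.39, 3.14, 3.14, 3.14, 3.14, 3.14].

INTERFACE

Orientations are given as a rotation vector (axis times angle).
In Python, from bench import get_obs, grab_frame, camera_params, r gives the robot as it stands.
- The arm moves only by the shell command python3 -m jog 'ROWS' [FORCE]. ROWS is JSON, a list of rows, each an object of numbers: "rx", "ry", "rz": the turn, a rotation vector about the world's x, y, z scaled (see below); "x", "y", "z": the shift along the world's x, y, z scaled (see below); "jaw": the opening, from -1 (shut) to 1 (fully open). In form: [{"rx": .., "ry": .., "rz": .., "x": .., "y": .., "z": .., "jaw": ..}, ...]. A call has 1 to 8 rows; each row shifts and turns the commanded pose from where the row before left it; what a row does not reach is not made up. The controller multiplies each number of a shift by 60 mm and each number of a turn by 10 degrees. A row lasts 1/8 s, in which the tool goes at most 62.5 mm and 10.7 degrees, less where a joint would pass 70% of its speed; a pose out of reach is approached as far as the arm can. A call with a number of a shift or a turn outside -1 to 1 is refused whole. A call with a gripper value outside its range is refused whole. The fingers move at their own pace and stop on an object; FORCE is the grip in N (left out, the last holds). Time passes only in rows, so rows that do not move let the fingers close. It gives the time, the measured TCP pose, the force, the opening and the grip force at its end, in the units of the state.
- get_obs(): the state, without advancing time (a new reading comes with each control period).
- grab_frame(name): name is "scene" or "top"; returns the picture (420x560x3 uint8, red, green, blue); there is no depth.
- camera_params(name): a dict with "fx", "fy", "cx", "cy" (pixels), "R" (3x3) and "t" (3): a world point X has camera coordinates R X + t. Camera axes: x right, y down, z forward; pixel columns grow to the right and rows downward; lengths in m; the calibration is good to about 2 mm. A picture is of the moment at which its call begins. camera_params takes no time and is no camera call.
- r.hand_in(): hands the job in; it is judged then, once.
The state is a dict: "clock": time; "joints": joint angles; "qvel": joint speeds; "tau": joint torques, N m; "tcp_pos": TCP position; "orientation": TCP orientation; "contact_force": force on the tool from outside, world axes, zero at the start; "moment": the same for the moment, N m; "grip_width": finger opening in m; "gripper_force": force on a finger pad.
Only numpy, scipy, OpenCV 4.12 (cv2) and the standard library are available. Lean on these libraries where they do the work, as an engineer would, in place of code of your own. Each camera call takes 0.05 s, during which the arm holds its last target. There are 200 camera calls.

TASK

Read the inspection tag on the underside of the centrifuge rotor without lifting the rotor: take the inspection mirror off its rest by its handle, hold it with the glass about 80 mm straight below the tag, and angle it until the stand's camera sees the tag reflected in the middle of the glass. Finish while still holding the mirror there, steady, in the gripper alone and touching nothing else. Keep the fingers off the mirror head, do not knock the rotor, stand or camera, and leave the buckets and the spray bottle where they are.

Things in the scene. Friction and masses are not known exactly. Their poses are not given: they have to be found in the camera images.
- mirror: Inspection mirror, loose, about 0.1 kg. Origin: centre of the black handle; x runs along the handle to the head, z up as it lies in the rest (level, centre 45 mm above the bench). Handle: bar 100 mm long (x -50 to 50), 14 x 14 mm; grip it across y between the rest's posts. Then a thin steel stem to x = 124 mm, then the head.
- mirror_head: Rectangular mirror head, frame 64 x 48 x 5 mm, centred 156 mm along the mirror's x from the handle's centre. A stiff friction joint (0.12 N m, keeps its angle when carried) lets it turn about the handle's axis only. It was left with the glass facing the mirror's +y and up, its normal 45 degrees from the mirror's z, give or take 17 degrees, different each time.
- glass (a point): Centre of the reflecting face of the mirror head. Its z axis is the outward normal of the glass; its x axis lies along the handle. The glass is 60 mm (x) by 44 mm (y) and reflects on the +z side only.
- rest: Low grey rest that carries the mirror, fixed: base 110 x 50 x 6 mm, two posts at x = -42 and +42 mm (10 mm thick in x, 30 mm wide in y), notched 19 mm wide from z = 38 up to their top at 48 mm; 74 mm free between the posts. Origin: underside centre, x along the handle.
- stand: Fixed rotor stand. Origin: underside centre of its 240 x 240 x 12 mm base plate, z up along the pedestal (radius 22 mm). On it a bare black swing-out rotor: 4 arms along the plate's diagonals, 270 mm overall, undersides 170 mm, top 238 mm above the bench. A bar 12 mm high at x = -55 mm runs out to y = +385 mm and carries the camera (50 mm wide, top 140 mm up).
- tag (a point): Inspection tag: small round plain steel disc, 18 mm across, riveted under the end of one rotor arm, the one on the camera's side at the stand's -x (the big rivet's round head shows on top of that arm only). It faces straight down; the point is the centre of its lower face, 168.5 mm above the bench, at (-76, +76) mm in the stand's frame.
- lens (a point): Centre of the camera's front lens, 115 mm above the bench at (-55, +330) mm in the stand's frame; the camera looks towards the stand's -y, at the space below the tag. Keep its view of the mirror free.
- sight_near (a point): Point in the air on the straight line from tag to lens. With the glass 58 to 73 mm below the tag, the lens sees the tag in the middle of the glass when the normal at the glass's centre passes through this point.
- sight_mid (a point): The like point for a glass 73 to 87 mm from the tag (about 24 percent of the way from tag to lens).
- sight_far (a point): The like point for a glass 87 to 102 mm from the tag.
- bucket_a: Bystander: beige round rotor bucket with a white tube insert, 69 mm across, 104 mm high, standing on the bench. Origin: underside centre.
- bucket_b: Bystander: the second bucket, the same.
- bottle: Bystander: white spray bottle, 74 mm across, 213 mm high. Origin: underside centre.
Mind the look-alikes: they are no part of the job. What is shaped like the rest but yellow is not meant.

How it is judged:
By the outcome, as a careful person would: the job done as asked, in the order asked, and still so for the second after the job is handed in, while the arm keeps its last pose, push and grip.
It also fails if it takes over 51 s, if anything falls off the work surface, if the arm or the gripper's body presses on something with over 40 N, if the wrist force passes 120 N, or if a joint passes its speed limit or range.

## Working session

There is one attempt and no reset: what is moved stays moved. The work goes in short steps, Python scripts to look and compute and a shell command to move; the robot and the scene stay as the last step left them, time stands still between calls to the robot, and variables do not carry over. Pictures are saved under pics/ and viewed, at most 10 in all, crops included, and the job is handed in when it is done.

```bash
ls; mkdir -p pics; cat > h.py <<'E'
import numpy as np,cv2
from bench import get_obs,grab_frame,camera_params
def ray(cam,u,v):
    c=camera_params(cam);R=np.array(c["R"]);t=np.array(c["t"])
    d=R.T@np.array([(u-c["cx"])/c["fx"],(v-c["cy"])/c["fy"],1]);return -R.T@t,d
def onz(cam,u,v,z):
    o,d=ray(cam,u,v);return o+d*(z-o[2])/d[2]
def proj(cam,X):
    c=camera_params(cam);p=np.array(c["R"])@np.array(X)+np.array(c["t"]);return np.array([c["fx"]*p[0]/p[2]+c["cx"],c["fy"]*p[1]/p[2]+c["cy"]])
def tri(c1,p1,c2,p2):
    o,d=ray(c1,*p1);q,e=ray(c2,*p2);s=np.linalg.lstsq(np.c_[d,-e],q-o,rcond=None)[0]
    a=o+d*s[0];b=q+e*s[1];return (a+b)/2,np.linalg.norm(a-b)
E
python3 - <<'E'
from h import *
for n in("scene","top"):
    cv2.imwrite(f"pics/{n}0.png",cv2.cvtColor(grab_frame(n),cv2.COLOR_RGB2BGR));o,d=ray(n,280,210);print(n,o,d,camera_params(n)["fx"])
print(get_obs())
E
```

```text
pics
scene [ 1.26980081 -0.08025556  0.9921123 ] [-0.64900373  0.02380708 -0.76088499] 476.5464197552521
top [ 0.42772188 -0.07386681  1.22059095] [ 0.09203937  0.01484606 -0.99585669] 456.0871233526815
{'clock': 0.1, 'joints': array([ 1.01290389,  0.47773842,  0.02229623,  1.55633578, -0.01151801,
        1.1092717 , -0.08310617]), 'qvel': array([ 0.00166278, -0.00162526,  0.00012073, -0.00340924,  0.00113629,
        0.00043666,  0.00101696]), 'tau': array([ 5.26880453e-03, -5.97763538e+01,  1.61428269e+00, -2.81952488e+01,
        1.29148189e-02,  5.06723023e-03,  1.07052799e-05]), 'tcp_pos': array([ 0.29327147, -0.60738381,  0.23041504]), 'orientation': array([-3.06093616e+00, -7.00314660e-01,  6.92910344e-04]), 'contact_force': array([-0.35576725, -0.23921058, -0.82593594]), 'moment': array([0.02675098, 0.03372295, 0.04087965]), 'gripper_force': 0.0, 'grip_width': 0.08499524099825187}
```

View pics/scene0.png

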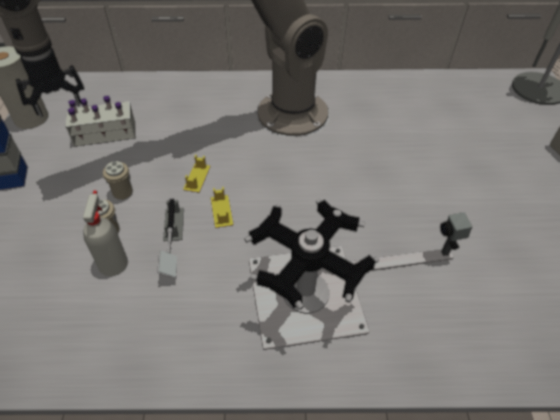

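View pics/top0.png

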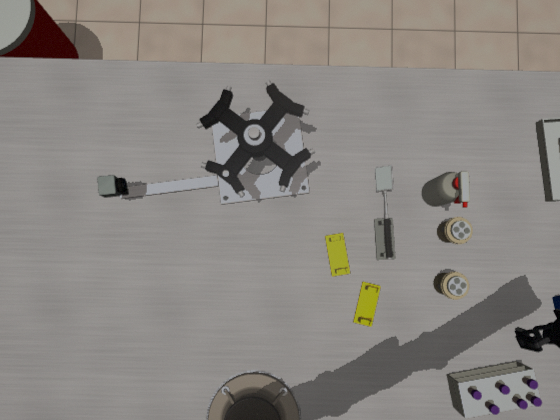

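The scene shows the grey rest and mirror at scene (172,218), top (384,240), with the head at top (384,180). The two yellow rests at top (338,255) and (367,304) are look-alikes. The stand is at top (258,155), its camera at (115,187), and the rivet arm at (226,174). The mirror could only be confused with those yellow rests, so I choose the grey one and check it in a close crop.

```bash
python3 - <<'E'
from h import *
a=cv2.imread("pics/top0.png");s=cv2.imread("pics/scene0.png")
A=cv2.resize(a[155:275,350:420],None,fx=5,fy=5,interpolation=cv2.INTER_CUBIC)
B=cv2.resize(s[190:290,145:205],None,fx=6,fy=6,interpolation=cv2.INTER_CUBIC)
cv2.imwrite("pics/c1.png",np.hstack([A,B]))
A=cv2.resize(a[75:215,90:320],None,fx=3.4,fy=3.4,interpolation=cv2.INTER_CUBIC)
cv2.imwrite("pics/c2.png",A)
E
```

```text
(no output)
```

View pics/c1.png

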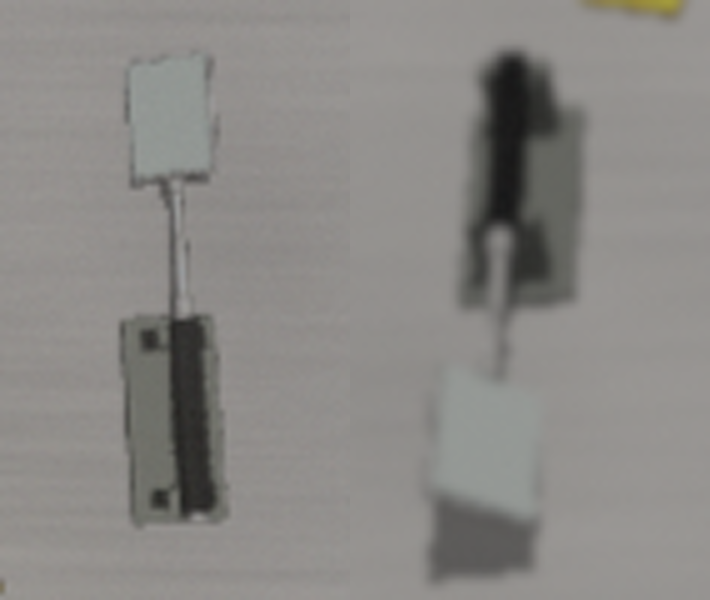

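View pics/c2.png

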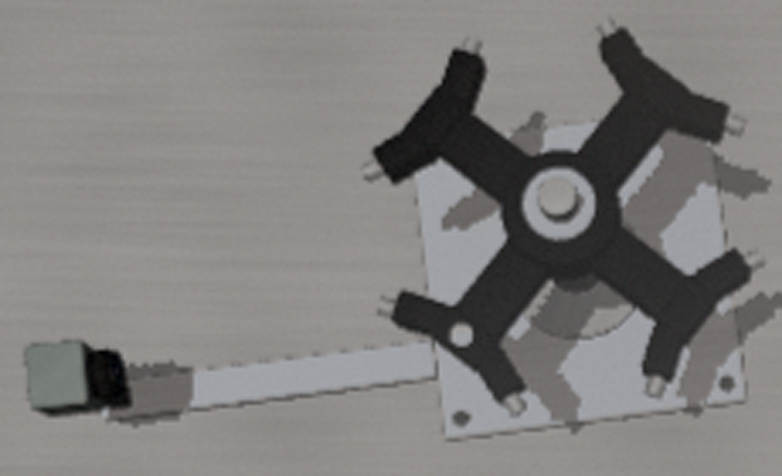

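Crop c1 confirms the choice: grey rest, black handle with ends near c1 (187,319) and (197,514), glass head at (170,118) pointing world +x. In c2 the plate's near corners are (445,438) and (747,402), the hub is (558,197) and the rivet is (461,334), so the tag arm is confirmed on the camera's side at the stand's -x.

```bash
python3 - <<'E'
from h import *
np.set_printoptions(precision=4,suppress=True)
T=lambda x,y:(350+(x+.5)/5-.5,155+(y+.5)/5-.5)
S=lambda x,y:(145+(x-350+.5)/6-.5,190+(y+.5)/6-.5)
C=lambda x,y:(90+(x+.5)/3.4-.5,75+(y+.5)/3.4-.5)
h=[onz("top",*T(*p),.052) for p in [(172,318),(202,318),(213,512),(180,516)]]
print("handle",*h,sep="\n"); f=(h[0]+h[1])/2;b=(h[2]+h[3])/2;print("c",(f+b)/2,"len",np.linalg.norm(f-b),"yaw",np.degrees(np.arctan2(*(f-b)[1::-1])))
r=[onz("top",*T(*p),.006) for p in [(122,319),(213,316),(227,520),(133,523)]]
print("rest",*r,"c",sum(r)/4,"yaw",np.degrees(np.arctan2(*(r[0]-r[3])[1::-1])),np.degrees(np.arctan2(*(r[1]-r[2])[1::-1])),sep="\n")
# head corners two views: far-left(+x,+y), far-right, near-right, near-left
tp=[(131,60),(210,55),(207,177),(133,183)]
sp=[(540,515),(430,490),(443,370),(538,392)]  # +y is right in scene
H=[]
for p,q in zip(tp,sp):
    X,g=tri("top",T(*p),"scene",S(*q));H.append(X);print("head",X,g)
sp=[(540,515),(430,490),(443,370),(538,392)]
n=np.cross(H[1]-H[3],H[0]-H[2]);n/=np.linalg.norm(n);print("n",n,"c",sum(H)/4)
s1=onz("top",*C(445,438),.012);s2=onz("top",*C(747,402),.012)
d=s1-s2;L=np.linalg.norm(d);print("edge",L,s1,s2);y=d/L;x=np.array([y[1],-y[0],0]);
c=(s1+s2)/2+x*.12;print("stand c",c,"yaw",np.degrees(np.arctan2(x[1],x[0])))
q=[onz("scene",*p,.012) for p in[(250,256),(341,248),(367,332),(267,344)]];print("scene corners",*q,"c",sum(q)/4)
b1=onz("top",*C(461,418),.012);b2=onz("top",*C(727,383),.012);print("bolts",b1,b2,(b1+b2)/2)
print("hub",tri("top",C(558,200),"scene",(312,238)))
tag=c-.076*x+.076*y;print("tagxy",tag,"rivet at z.2",onz("top",*C(461,334),.2),"lens",c-.055*x+.33*y)
E
```

```text
handle
[ 0.5208 -0.3245  0.052 ]
[ 0.5211 -0.3399  0.052 ]
[ 0.4219 -0.3458  0.052 ]
[ 0.4195 -0.329   0.052 ]
c [ 0.4708 -0.3348  0.052 ] len 0.10041031227870167 yaw 2.964869030411761
rest
[ 0.5233 -0.3076  0.006 ]
[ 0.526  -0.3563  0.006 ]
[ 0.4176 -0.364   0.006 ]
[ 0.4149 -0.314   0.006 ]
c
[ 0.4704 -0.3355  0.006 ]
yaw
3.422458963319281
4.057878018722863
head [ 0.657  -0.3021  0.0394] 0.005813909858341769
head [ 0.6571 -0.3407  0.0578] 0.003285496192945385
head [ 0.5947 -0.3435  0.0499] 0.0014352788501356946
head [ 0.5932 -0.3084  0.0319] 0.0008357951042198224
n [-0.1398  0.4355  0.8893] c [ 0.6255 -0.3237  0.0448]
edge 0.23834778112686383 [0.5532 0.1028 0.012 ] [ 0.5872 -0.1331  0.012 ]
stand c [0.6889 0.002  0.012 ] yaw 8.194074330192471
scene corners [ 0.5841 -0.1278  0.012 ] [0.5616 0.1018 0.012 ] [0.7908 0.1354 0.012 ] [ 0.8174 -0.0861  0.012 ] c [0.6885 0.0058 0.012 ]
bolts [0.5692 0.0909 0.012 ] [ 0.6018 -0.1171  0.012 ] [ 0.5855 -0.0131  0.012 ]
hub (array([0.6896, 0.0051, 0.2241]), np.float64(0.0030943701434079174))
tagxy [0.6029 0.0663 0.012 ] rivet at z.2 [0.6034 0.0672 0.2   ] lens [0.5875 0.3207 0.012 ]
```

Measurements agree with the description: handle length 100 mm, plate edge 238 mm, and the rivet lies over the computed tag within 1 mm. The tag is at about (0.603, 0.067), the mirror at (0.4706, -0.335) with yaw 3.5°. I'll move above the grasp point (handle +12 mm).

```bash
python3 -m jog '[{"x":0.394,"y":0.569,"rz":-0.28},{"x":0.394,"y":0.569,"rz":-0.28},{"x":0.394,"y":0.569,"rz":-0.28},{"x":0.394,"y":0.569,"rz":-0.28},{"x":0.394,"y":0.569,"rz":-0.28},{"x":0.394,"y":0.569,"rz":-0.28},{"x":0.394,"y":0.569,"rz":-0.28},{"x":0.394,"y":0.569,"rz":-0.28,"jaw":1}]'; python3 -m jog '[{"z":-0.7},{"z":-0.7},{"z":0}]'
```

```text
validation failed for argument at $[0]...
validation failed for argument at $[0]...
```

```bash
python3 -m jog '[{"rx":0,"ry":0,"rz":-0.28,"x":0.394,"y":0.569,"z":0,"jaw":1},{"rx":0,"ry":0,"rz":-0.28,"x":0.394,"y":0.569,"z":0,"jaw":1},{"rx":0,"ry":0,"rz":-0.28,"x":0.394,"y":0.569,"z":0,"jaw":1},{"rx":0,"ry":0,"rz":-0.28,"x":0.394,"y":0.569,"z":0,"jaw":1},{"rx":0,"ry":0,"rz":-0.28,"x":0.394,"y":0.569,"z":0,"jaw":1},{"rx":0,"ry":0,"rz":-0.28,"x":0.394,"y":0.569,"z":0,"jaw":1},{"rx":0,"ry":0,"rz":-0.28,"x":0.394,"y":0.569,"z":0,"jaw":1},{"rx":0,"ry":0,"rz":-0.28,"x":0.394,"y":0.569,"z":0,"jaw":1}]'; python3 -m jog '[{"rx":0,"ry":0,"rz":0,"x":0,"y":0,"z":-0.7,"jaw":1},{"rx":0,"ry":0,"rz":0,"x":0,"y":0,"z":-0.7,"jaw":1},{"rx":0,"ry":0,"rz":0,"x":0,"y":0,"z":0,"jaw":1},{"rx":0,"ry":0,"rz":0,"x":0,"y":0,"z":0,"jaw":1}]'
```

```text
clock: 1.1
tcp_pos: [0.483, -0.3334, 0.2309]
orientation: [-3.14, -0.09, 0.001]
contact_force: [-0.0, 0.4, -0.7]
grip_width: 0.0854
gripper_force: 0.0
clock: 1.6
tcp_pos: [0.4832, -0.3353, 0.1485]
orientation: [3.14, 0.092, 0.002]
contact_force: [-0.7, 0.7, 0.6]
grip_width: 0.0854
gripper_force: 0.0
```

```bash
python3 -m jog '[{"rx":0,"ry":0,"rz":0,"x":0,"y":0.015,"z":-0.5,"jaw":1},{"rx":0,"ry":0,"rz":0,"x":0,"y":0,"z":-0.5,"jaw":1},{"rx":0,"ry":0,"rz":0,"x":0,"y":0,"z":-0.5,"jaw":1},{"rx":0,"ry":0,"rz":0,"x":0,"y":0,"z":-0.35,"jaw":1},{"rx":0,"ry":0,"rz":0,"x":0,"y":0,"z":-0.15,"jaw":1},{"rx":0,"ry":0,"rz":0,"x":0,"y":0,"z":0,"jaw":1},{"rx":0,"ry":0,"rz":0,"x":0,"y":0,"z":0,"jaw":0}]' 80; python3 -m jog '[{"rx":0,"ry":0,"rz":0,"x":0,"y":0,"z":0,"jaw":-0.5},{"rx":0,"ry":0,"rz":0,"x":0,"y":0,"z":0,"jaw":-1},{"rx":0,"ry":0,"rz":0,"x":0,"y":0,"z":0,"jaw":-1},{"rx":0,"ry":0,"rz":0,"x":0,"y":0,"z":0,"jaw":-1},{"rx":0,"ry":0,"rz":0,"x":0,"y":0,"z":0,"jaw":-1},{"rx":0,"ry":0,"rz":0,"x":0,"y":0,"z":0,"jaw":-1}]'
```

```text
clock: 2.48
tcp_pos: [0.4835, -0.3345, 0.0287]
orientation: [3.139, 0.092, 0.003]
contact_force: [-0.7, 0.6, 0.2]
grip_width: 0.0698
gripper_force: 0.0
clock: 3.22
tcp_pos: [0.4828, -0.334, 0.0278]
orientation: [3.14, 0.092, 0.001]
contact_force: [-1.0, 0.9, 6.2]
grip_width: 0.0126
gripper_force: 78.4
```

```bash
python3 -m jog '[{"rx":0,"ry":0,"rz":0,"x":0,"y":0,"z":0.2,"jaw":-1},{"rx":0,"ry":0,"rz":0,"x":0,"y":0,"z":0.5,"jaw":-1},{"rx":0,"ry":0,"rz":0,"x":0,"y":0,"z":0.7,"jaw":-1},{"rx":0,"ry":0,"rz":0,"x":0,"y":0,"z":0.8,"jaw":-1},{"rx":0,"ry":0,"rz":0,"x":0,"y":0,"z":0.8,"jaw":-1},{"rx":0,"ry":0,"rz":0,"x":0,"y":0,"z":0.8,"jaw":-1},{"rx":0,"ry":0,"rz":0,"x":0,"y":0,"z":0.6,"jaw":-1}]'; python3 -m jog '[{"rx":-0.5,"ry":0,"rz":0,"x":0,"y":0,"z":0.5,"jaw":-1},{"rx":-0.6,"ry":0,"rz":0,"x":0,"y":0,"z":0,"jaw":-1},{"rx":-0.7,"ry":0,"rz":0,"x":0,"y":0,"z":0,"jaw":-1},{"rx":-0.7,"ry":0,"rz":0,"x":0,"y":0,"z":0,"jaw":-1},{"rx":-0.6,"ry":0,"rz":0,"x":0,"y":0,"z":0,"jaw":-1},{"rx":-0.4,"ry":0,"rz":0,"x":0,"y":0,"z":0,"jaw":-1},{"rx":0,"ry":0,"rz":0,"x":0,"y":0,"z":0,"jaw":-1},{"rx":0,"ry":0,"rz":0,"x":0,"y":0,"z":0,"jaw":-1}]'
python3 - <<'E'
from h import *
from scipy.spatial.transform import Rotation as Ro
o=get_obs();R=Ro.from_rotvec(o["orientation"]).as_matrix();print(o["tcp_pos"],R,o["contact_force"],o["moment"])
g=o["tcp_pos"]-.019*R[:,2];hd=g+.144*R[:,0]
im=[]
for n in("top","scene"):
    a=cv2.cvtColor(grab_frame(n),cv2.COLOR_RGB2BGR);cv2.imwrite(f"pics/{n}1.png",a)
    u,v=proj(n,hd).round().astype(int);print(n,u,v,proj(n,g))
    p=cv2.copyMakeBorder(a,60,60,60,60,cv2.BORDER_CONSTANT);im.append(cv2.resize(p[v:v+120,u+20:u+100],None,fx=5,fy=5,interpolation=cv2.INTER_CUBIC))
cv2.imwrite("pics/c3.png",np.hstack(im))
E
```

```text
clock: 4.1
tcp_pos: [0.4826, -0.3339, 0.294]
orientation: [3.139, 0.092, 0.003]
contact_force: [-0.3, -0.8, -2.0]
grip_width: 0.0125
gripper_force: 78.0
clock: 5.1
tcp_pos: [0.4824, -0.3343, 0.3217]
orientation: [2.531, 0.073, -0.023]
contact_force: [0.4, -0.3, -1.6]
grip_width: 0.0128
gripper_force: 78.2
[ 0.48238756 -0.33428959  0.32169383] [[ 9.98332728e-01  5.77208970e-02 -2.50062391e-04]
 [ 4.71739513e-02 -8.18395359e-01 -5.72716034e-01]
 [-3.32623331e-02  5.71749364e-01 -8.19753794e-01]] [ 0.37626606 -0.3477309  -1.63996683] [0.72612059 0.03918996 0.03525395]
top 411 155 [414.86720758 226.95417702]
scene 146 179 [153.33276936 128.85515796]
```

View pics/c3.png

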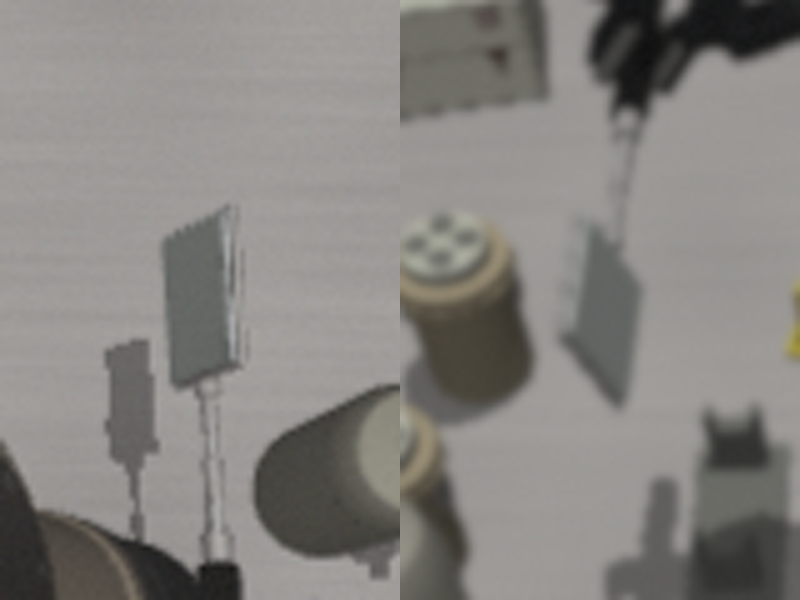

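In c3 the mirror is held freely. The head's front face has corners at top crop (232,365), (172,387), (165,240), (228,208) and scene crop (588,228), (642,280), (622,405), (570,335). Next I triangulate these.

```bash
cat > tilt.py <<'E'
from h import *
from scipy.spatial.transform import Rotation as Ro
from scipy.optimize import least_squares
np.set_printoptions(precision=4,suppress=True)
def run(rv,tcp,Tp,Sp):
    R=Ro.from_rotvec(rv).as_matrix();P=[]
    for a,b in zip(Tp,Sp):
        X,g=tri("top",a,"scene",b);P.append(X);print(X,g)
    A,B,C,D=P
    print("sizes len",np.linalg.norm(A-D),np.linalg.norm(B-C),"wid",np.linalg.norm(A-B),np.linalg.norm(C-D))
    c=sum(P)/4;ax=(C+D-A-B);ax/=np.linalg.norm(ax)
    n=np.cross(ax,(A+D-B-C));n/=np.linalg.norm(n);n*=np.sign(n[1])
    print("c",c,"axis",ax,"tool x",R[:,0],"n",n)
    print("in tool frame: c",R.T@(c-tcp),"n",R.T@n,"ax",R.T@ax)
    # reprojection fit of 6 numbers: pose of a flat plate of known proportion
    for L,W in((.064,.048),(.060,.044)):
        m=np.array([[-L/2,-W/2],[-L/2,W/2],[L/2,W/2],[L/2,-W/2]])
        M=np.c_[m,np.zeros(4)]
        def f(p):
            Q=Ro.from_rotvec(p[:3]).as_matrix();X=M@Q.T+p[3:]
            return np.r_[[proj("top",x)-u for x,u in zip(X,Tp)],[proj("scene",x)-u for x,u in zip(X,Sp)]].ravel()
        y=np.cross(n,ax);s=least_squares(f,np.r_[Ro.from_matrix(np.c_[ax,y,n]).as_rotvec(),c])
        Q=Ro.from_rotvec(s.x[:3]).as_matrix()
        print(L,"rms px",np.sqrt(np.mean(s.fun**2)),"c",s.x[3:],"n",Q[:,2],"ax",Q[:,0],"tool: c",R.T@(s.x[3:]-tcp),"n",R.T@Q[:,2],"ax",R.T@Q[:,0])
        print("  angle about tool x from -z toward -y", np.degrees(np.arctan2(-(R.T@Q[:,2])[1],-(R.T@Q[:,2])[2])))
E
python3 - <<'E'
from tilt import *
o=get_obs()
T=lambda x,y:(371+(x+.5)/5-.5,95+(y+.5)/5-.5);S=lambda x,y:(106+(x-400+.5)/5-.5,119+(y+.5)/5-.5)
run(o["orientation"],o["tcp_pos"],[T(232,365),T(172,387),T(165,240),T(228,208)],[S(588,228),S(642,280),S(622,405),S(570,335)])
E
```

```text
[ 0.5977 -0.3249  0.3451] 0.001353208831577604
[ 0.5944 -0.3101  0.3129] 0.0008895096922359674
[ 0.6563 -0.3093  0.3068] 0.00010024259556503362
[ 0.6588 -0.3215  0.3492] 0.0029773408778841224
sizes len 0.06134885037591676 0.06218445586382676 wid 0.03564580447898726 0.04418152210540431
c [ 0.6268 -0.3164  0.3285] axis [ 0.9993  0.0349 -0.0158] tool x [ 0.9984  0.0464 -0.033 ] n [-0.0274  0.9395  0.3415]
in tool frame: c [ 0.1449 -0.0029 -0.016 ] n [ 0.005  -0.5748 -0.8183] ax [ 0.9998  0.0193 -0.0074]
0.064 rms px 1.1649439614192818 c [ 0.6267 -0.3165  0.3281] n [-0.0181  0.9672  0.2535] ax [ 0.998   0.0329 -0.054 ] tool: c [ 0.1448 -0.0031 -0.0157] n [ 0.0184 -0.6472 -0.7621] ax [ 0.9997 -0.001   0.025 ]
  angle about tool x from -z toward -y 40.341505344951216
0.06 rms px 0.806270386802954 c [ 0.6268 -0.3164  0.3284] n [-0.0084  0.9563  0.2924] ax [ 0.9979  0.0267 -0.0585] tool: c [ 0.1449 -0.003  -0.0159] n [ 0.0263 -0.6155 -0.7877] ax [0.9995 0.0015 0.0322]
  angle about tool x from -z toward -y 38.004522358944904
```

```bash
cat > snap.py <<'E'
import sys,pickle
from tilt import *
k=sys.argv[1];o=get_obs();f=grab_frame("top");s=grab_frame("scene")
pickle.dump((o["orientation"],o["tcp_pos"],f,s),open(f"s{k}.pkl","wb"));R=Ro.from_rotvec(o["orientation"]).as_matrix()
print(k,o["tcp_pos"],np.degrees(np.arctan2(R[1,2],-R[2,2])))
E
python3 snap.py 35
python3 -m jog '[{"rx":-0.5,"ry":0,"rz":0,"x":0,"y":0,"z":0,"jaw":-1},{"rx":-0.6,"ry":0,"rz":0,"x":0,"y":0,"z":0,"jaw":-1},{"rx":-0.4,"ry":0,"rz":0,"x":0,"y":0,"z":0,"jaw":-1},{"rx":0,"ry":0,"rz":0,"x":0,"y":0,"z":0,"jaw":-1},{"rx":0,"ry":0,"rz":0,"x":0,"y":0,"z":0,"jaw":-1}]';python3 snap.py 50
python3 -m jog '[{"rx":0.5,"ry":0,"rz":0,"x":0,"y":0,"z":0,"jaw":-1},{"rx":0.7,"ry":0,"rz":0,"x":0,"y":0,"z":0,"jaw":-1},{"rx":0.7,"ry":0,"rz":0,"x":0,"y":0,"z":0,"jaw":-1},{"rx":0.7,"ry":0,"rz":0,"x":0,"y":0,"z":0,"jaw":-1},{"rx":0.4,"ry":0,"rz":0,"x":0,"y":0,"z":0,"jaw":-1},{"rx":0,"ry":0,"rz":0,"x":0,"y":0,"z":0,"jaw":-1},{"rx":0,"ry":0,"rz":0,"x":0,"y":0,"z":0,"jaw":-1}]';python3 snap.py 20
python3 - <<'E'
import pickle
from tilt import *
rows=[]
for j in(2,3):
    r=[]
    for k in("20","35","50"):
        D=pickle.load(open(f"s{k}.pkl","rb"));n=("top","scene")[j-2]
        R=Ro.from_rotvec(D[0]).as_matrix();hd=D[1]+R@[.144,0,-.019]
        u,v=proj(n,hd).round().astype(int);print(k,n,u,v)
        r.append(cv2.resize(D[j][v-22:v+23,u-20:u+21,::-1],None,fx=6,fy=6,interpolation=cv2.INTER_CUBIC))
    rows.append(np.hstack(r))
cv2.imwrite("pics/c4.png",np.vstack(rows))
E
```

```text
35 [ 0.4823 -0.3347  0.3218] -34.97049862708213
clock: 5.92
tcp_pos: [0.4826, -0.3344, 0.3217]
orientation: [2.269, 0.065, -0.031]
contact_force: [-0.4, 0.1, -0.5]
grip_width: 0.0124
gripper_force: 78.3
50 [ 0.4826 -0.3344  0.3217] -49.933807390807964
clock: 6.9
tcp_pos: [0.4825, -0.3336, 0.3212]
orientation: [2.791, 0.082, -0.015]
contact_force: [0.4, 0.4, -1.4]
grip_width: 0.0124
gripper_force: 78.3
20 [ 0.4825 -0.3336  0.3212] -20.050833770258922
20 top 412 154
35 top 411 155
50 top 409 155
20 scene 144 178
35 scene 146 179
50 scene 148 181
```

View pics/c4.png

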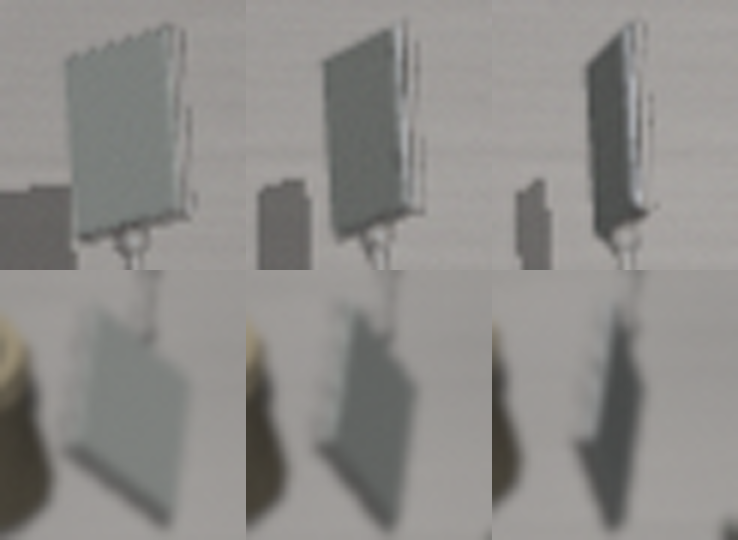

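```bash
cat > prof.py <<'E'
import pickle,sys
from tilt import *
from scipy.ndimage import map_coordinates
def prof(k,j):
    D=pickle.load(open(f"s{k}.pkl","rb"));n=("top","scene")[j];R=Ro.from_rotvec(D[0]).as_matrix()
    g=D[1]+R@[0,0,-.019];im=D[2+j].mean(2)
    p=proj(n,g+R[:,0]*.132);q=proj(n,g+R[:,0]*.156);d=(q-p)/np.linalg.norm(q-p);m=np.array([-d[1],d[0]])
    s=np.arange(-16,16,.25);t=np.linspace(-.020,.020,30);out=[]
    for a in t:
        c=proj(n,g+R[:,0]*(.144+a));X=c[:,None]+m[:,None]*s;out.append(map_coordinates(im,[X[1],X[0]],order=1))
    return s,np.mean(out,0),n,R,g,m
if __name__=="__main__":
  for j in(0,1):
    for k in sys.argv[1:]:
        s,f,*_=prof(k,j);G=np.gradient(f,s);print(j,k)
        i=[x for x in range(2,len(s)-2) if abs(G[x])>4 and abs(G[x])==max(abs(G[x-2:x+3]))]
        print("  edges",[(round(s[x],2),round(G[x],1)) for x in i]);print("  ",f[::2].round().astype(int))
E
python3 prof.py 20 35 50
```

```text
0 20
  edges [(np.float64(-9.25), np.float64(-11.7)), (np.float64(7.5), np.float64(13.3)), (np.float64(9.5), np.float64(9.3)), (np.float64(11.0), np.float64(11.2))]
   [143 143 143 143 143 143 143 143 143 143 143 142 140 135 129 125 124 125
 125 125 125 125 125 125 124 124 124 124 125 125 124 124 124 124 124 124
 125 124 124 124 124 124 124 124 124 126 129 134 140 140 137 142 143 142
 145 150 152 152 152 152 152 152 152 152]
0 35
  edges [(np.float64(-11.0), np.float64(6.3)), (np.float64(-7.0), np.float64(-36.8)), (np.float64(5.25), np.float64(33.4)), (np.float64(6.25), np.float64(-16.0)), (np.float64(7.25), np.float64(23.0)), (np.float64(8.25), np.float64(-8.6)), (np.float64(9.25), np.float64(13.0))]
   [149 149 148 147 147 147 147 147 148 149 152 155 156 156 156 155 152 143
 127 109 103 102 102 102 102 102 102 102 102 101 101 102 102 102 102 102
 101 101 101 101 103 109 121 138 144 136 137 148 151 146 149 155 158 158
 158 158 158 158 158 158 158 158 158 158]
0 50
  edges [(np.float64(-11.75), np.float64(7.0)), (np.float64(-4.25), np.float64(-49.4)), (np.float64(2.5), np.float64(44.
[... 931 characters left out ...]
4(15.6)), (np.float64(8.5), np.float64(5.1))]
   [152 152 152 152 152 152 152 152 152 152 152 152 151 150 147 141 134 126
 119 113 108 105 103 102 101 100 100  99  99  99  99  99  99  99  99  99
  99  99 101 104 110 118 125 131 134 137 139 140 143 145 147 149 151 152
 153 153 152 151 149 147 143 137 130 121]
1 50
  edges [(np.float64(-4.5), np.float64(-24.8)), (np.float64(1.75), np.float64(24.8)), (np.float64(5.0), np.float64(5.8))]
   [154 154 154 154 154 154 154 154 154 154 154 154 154 154 154 154 154 154
 153 150 145 138 127 115 103  92  85  80  77  75  74  74  75  79  86  97
 110 121 129 133 136 139 142 145 147 149 151 153 154 154 154 154 154 154
 154 154 154 154 154 153 152 150 147 143]
```

```bash
cat > fit.py <<'E'
import sys
from prof import *
ks=sys.argv[1:]
def edges(s,f):
    G=np.gradient(f,s);c=len(s)//2-4
    pl=np.median(f[c-8:c+8])
    i=c-8
    a=next(x for x in range(c,2,-1) if G[x]<-3 and G[x]==G[x-4:x+5].min())
    b=next(x for x in range(c,len(s)-2) if G[x]>3 and G[x]==G[max(0,x-4):x+4].max())
    r=[]
    for x in(a,b):
        w=slice(x-2,x+3);p=np.polyfit(s[w],abs(G[w]),2);r.append(-p[1]/2/p[0])
    return r
obs=[]
for j in(0,1):
    for k in ks:
        s,f,n,R,g,m=prof(k,j);e=edges(s,f);obs.append((n,R,g,m,e[0],e[1]))
def model(p,o):
    th,W,h,yo,zo=p;n,R,g,m=o[:4]
    N=-np.cos(th)*R[:,2]-np.sin(th)*R[:,1];Y=np.cross(N,R[:,0]) # tangent
    if Y[1]<0:Y=-Y
    c=g+.144*R[:,0]+yo*R[:,1]+zo*R[:,2]+h*N;c0=proj(n,g+.144*R[:,0])
    e=sorted([(proj(n,c+t*W/2*Y)-c0)@m for t in(-1,1)]);return e
def res(p):
    r=[]
    for o in obs:
        e=model(p,o);r+=[(e[1]-e[0])-(o[5]-o[4]), .3*((e[0]+e[1])-(o[4]+o[5]))]
    return np.array(r+[(p[2]-.0027)*1000,p[3]*300,p[4]*300])
for j in range(2):
    s=least_squares(res,[.6,.047,.0027,0,0],x_scale=[.1,.01,.001,.001,.001]);break
print("theta",np.degrees(s.x[0]),"W",s.x[1],"h,yo,zo",s.x[2:],"res",s.fun)
sv=obs
for sub in("top","scene"):
    obs=[o for o in sv if o[0]==sub];s=least_squares(res,[.6,.047,.0027,0,0],x_scale=[.1,.01,.001,.001,.001]);print(sub,np.degrees(s.x[0]),s.x[1:])
E
python3 fit.py 20 35 50
```

```text
theta 39.89981764809285 W 0.043842933920858855 h,yo,zo [ 0.0027 -0.0005  0.0005] res [-0.1947 -0.1047 -0.3567 -0.1976 -0.4926 -0.2667  0.1878  0.5184  0.2859
  0.1839  0.5407 -0.0331 -0.0055 -0.1597  0.1572]
top 38.39503098236163 [0.0432 0.0027 0.0001 0.0003]
scene 41.480691676716866 [ 0.0446  0.0027 -0.0009  0.0003]
```

```bash
cat > goal.py <<'E'
from tilt import *
import sys
cam=np.array([0,0,0]);C=np.array([.689,.0035,0]);yw=np.radians(8.3);X=np.array([np.cos(yw),np.sin(yw),0]);Y=np.array([-X[1],X[0],0])
tag=C-.076*X+.076*Y+[0,0,.1685];lens=C-.055*X+.33*Y+[0,0,.115]
G=tag-[0,0,.080];sm=tag+.24*(lens-tag)
u=lambda v:v/np.linalg.norm(v)
n=u(sm-G);a=u(np.array([n[1],-n[0],0]))
th=np.radians(39.9);gl=np.array([.1447,-.0025,-.0185]);nt=u(np.array([.008,-np.sin(th),-np.cos(th)]))
at=u(np.array([1,0,0])-nt*nt[0])
Rt=np.c_[a,np.cross(n,a),n]@np.c_[at,np.cross(nt,at),nt].T
o=get_obs();R=Ro.from_rotvec(o["orientation"]).as_matrix()
p=G-Rt@gl
print("tag",tag,"lens",lens,"G",G,"n",n,"bisector",u(u(tag-G)+u(lens-G)))
print("goal TCP",p,"d units",(p-o["tcp_pos"])/.06,"turn units",np.degrees(Ro.from_matrix(Rt@R.T).as_rotvec())/10)
gc=o["tcp_pos"]+R@gl;nn=R@nt;print("now glass",gc,"miss from G mm",(gc-G)*1e3,"n err deg",np.degrees(np.arccos(nn@u(sm-gc))))
E
python3 goal.py
python3 - <<'E'
from h import *
for p in[(30,345),(85,343),(88,408),(33,405)]: print(onz("top",90+p[0]/3.4,75+p[1]/3.4,.14))
E
```

```text
tag [0.6028 0.0677 0.1685] lens [0.5869 0.3221 0.115 ] G [0.6028 0.0677 0.0885] n [-0.042   0.672   0.7393] bisector [-0.0417  0.6682  0.7428]
goal TCP [0.4588 0.0547 0.0693] d units [-0.3987  6.4606 -4.1947] turn units [ 1.762  -0.0422  0.0491]
now glass [ 0.627  -0.3161  0.3345] miss from G mm [  24.173  -383.8045  245.9661] n err deg 51.97339751632047
[0.59789704 0.37661913 0.14      ]
[0.60023472 0.33819947 0.14      ]
[0.55433647 0.33349604 0.14      ]
[0.55554554 0.37198358 0.14      ]
```

```bash
sed -i 's/radians(8.3)/radians(8.7)/' goal.py; python3 -m jog '[{"rx":0.2,"ry":0,"rz":0,"x":0,"y":0,"z":-0.3,"jaw":-1},{"rx":0.3,"ry":0,"rz":0,"x":0,"y":0.1,"z":-0.6,"jaw":-1},{"rx":0.4,"ry":0,"rz":0,"x":-0.1,"y":0.2,"z":-0.7,"jaw":-1},{"rx":0.4,"ry":0,"rz":0,"x":-0.1,"y":0.3,"z":-0.7,"jaw":-1},{"rx":0.3,"ry":0,"rz":0,"x":-0.1,"y":0.3,"z":-0.7,"jaw":-1},{"rx":0.16,"ry":-0.04,"rz":0.05,"x":-0.1,"y":0.3,"z":-0.6,"jaw":-1},{"rx":0,"ry":0,"rz":0,"x":0,"y":0.2,"z":-0.3,"jaw":-1},{"rx":0,"ry":0,"rz":0,"x":0,"y":0,"z":0,"jaw":-1}]'; python3 goal.py
```

```text
clock: 8.0
tcp_pos: [0.4571, -0.2484, 0.0852]
orientation: [3.1, 0.107, 0.003]
contact_force: [0.3, 0.1, -1.3]
grip_width: 0.0124
gripper_force: 78.2
tag [0.6024 0.0671 0.1685] lens [0.5847 0.3214 0.115 ] G [0.6024 0.0671 0.0885] n [-0.0467  0.6717  0.7393] bisector [-0.0464  0.6679  0.7428]
goal TCP [0.4584 0.0531 0.0693] d units [ 0.0226  5.025  -0.2654] turn units [-0.0135 -0.0302  0.0343]
now glass [ 0.6012 -0.2353  0.1037] miss from G mm [  -1.1776 -302.4046   15.1974] n err deg 39.76321607901951
```

```bash
python3 -m jog '[{"rx":0,"ry":0,"rz":0,"x":0,"y":0.3,"z":-0.06,"jaw":-1},{"rx":0,"ry":0,"rz":0,"x":0,"y":0.5,"z":-0.06,"jaw":-1},{"rx":0,"ry":0,"rz":0,"x":0,"y":0.5,"z":-0.06,"jaw":-1},{"rx":0,"ry":0,"rz":0,"x":0,"y":0.5,"z":-0.06,"jaw":-1},{"rx":0,"ry":0,"rz":0,"x":0,"y":0.5,"z":0,"jaw":-1},{"rx":0,"ry":0,"rz":0,"x":0,"y":0.5,"z":0,"jaw":-1},{"rx":0,"ry":0,"rz":0,"x":0,"y":0.5,"z":0,"jaw":-1},{"rx":0,"ry":0,"rz":0,"x":0,"y":0.5,"z":0,"jaw":-1}]';python3 -m jog '[{"rx":0,"ry":0,"rz":0,"x":0,"y":0.5,"z":0,"jaw":-1},{"rx":0,"ry":0,"rz":0,"x":0,"y":0.4,"z":0,"jaw":-1},{"rx":0,"ry":0,"rz":0,"x":0.02,"y":0.2,"z":-0.02,"jaw":-1},{"rx":-0.01,"ry":-0.03,"rz":0.03,"x":0,"y":0.12,"z":0,"jaw":-1},{"rx":0,"ry":0,"rz":0,"x":0,"y":0,"z":0,"jaw":-1},{"rx":0,"ry":0,"rz":0,"x":0,"y":0,"z":0,"jaw":-1}]'; python3 goal.py; python3 snap.py g; python3 - <<'E'
import pickle
from tilt import *
D=pickle.load(open("sg.pkl","rb"));R=Ro.from_rotvec(D[0]).as_matrix();g=D[1]+R@[.1447,-.0025,-.0185];print([proj(n,g) for n in("top","scene")])
im=[]
for j,n in((2,"top"),(3,"scene")):
    u,v=proj(n,g).astype(int);im.append(cv2.resize(D[j][v-60:v+60,u-45:u+35,::-1],None,fx=5,fy=5,interpolation=cv2.INTER_CUBIC))
cv2.imwrite("pics/c5.png",np.hstack(im))
E
```

```text
clock: 9.0
tcp_pos: [0.4598, -0.0213, 0.0738]
orientation: [3.098, 0.103, 0.013]
contact_force: [-0.8, 0.2, -1.5]
grip_width: 0.0126
gripper_force: 78.3
clock: 9.75
tcp_pos: [0.4598, 0.0504, 0.0717]
orientation: [3.095, 0.11, 0.017]
contact_force: [-0.2, -0.1, -1.3]
grip_width: 0.0123
gripper_force: 78.3
tag [0.6024 0.0671 0.1685] lens [0.5847 0.3214 0.115 ] G [0.6024 0.0671 0.0885] n [-0.0467  0.6717  0.7393] bisector [-0.0464  0.6679  0.7428]
goal TCP [0.4584 0.0531 0.0693] d units [-0.0225  0.045  -0.0409] turn units [0.0126 0.022  0.0195]
now glass [0.6037 0.064  0.0915] miss from G mm [ 1.32   -3.1466  2.9749] n err deg 2.7106418772359304
g [0.4598 0.0504 0.0717] -2.5241403153302375
[array([232.2736, 180.3425]), array([330.4544, 242.7552])]
```

View pics/c5.png

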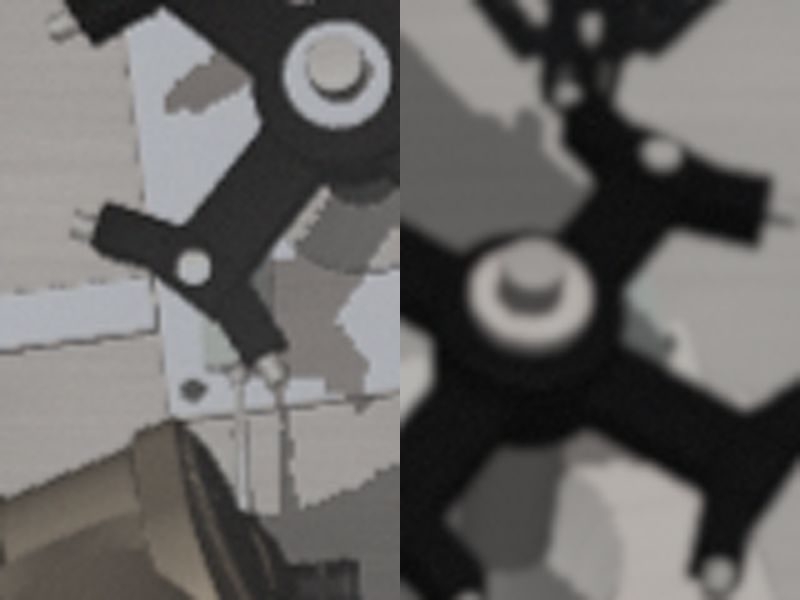

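c5 shows the mirror under the rivet arm (rivet at top crop (193,266), scene crop (661,156)) with nothing touching. I'll check the tag's xy by triangulating the rivet, then make the small correction.

```bash
python3 - <<'E'
from tilt import *
print("rivet",tri("top",(187+193.5/5-.5,120+266.5/5-.5),"scene",(285+261.5/5-.5,182+156.5/5-.5)))
E
python3 -m jog '[{"rx":0.01,"ry":0.02,"rz":0.02,"x":-0.02,"y":0.045,"z":-0.04,"jaw":-1},{"rx":0,"ry":0,"rz":0,"x":0,"y":0,"z":0,"jaw":-1},{"rx":0,"ry":0,"rz":0,"x":0,"y":0,"z":0,"jaw":-1},{"rx":0,"ry":0,"rz":0,"x":0,"y":0,"z":0,"jaw":-1}]';python3 goal.py
```

```text
rivet (array([0.6036, 0.0674, 0.2002]), np.float64(0.0003401266323153577))
clock: 10.35
tcp_pos: [0.4586, 0.054, 0.0693]
orientation: [3.097, 0.118, 0.012]
contact_force: [-0.9, -0.3, -0.8]
grip_width: 0.0125
gripper_force: 78.3
tag [0.6024 0.0671 0.1685] lens [0.5847 0.3214 0.115 ] G [0.6024 0.0671 0.0885] n [-0.0467  0.6717  0.7393] bisector [-0.0464  0.6679  0.7428]
goal TCP [0.4584 0.0531 0.0693] d units [-0.0032 -0.0161 -0.0008] turn units [-0.0001  0.003  -0.008 ]
now glass [0.6025 0.0683 0.0886] miss from G mm [0.16   1.1671 0.1238] n err deg 0.4973393317088589
```

```bash
python3 - <<'E'
import pickle
from tilt import *
D=pickle.load(open("sg.pkl","rb"));R=Ro.from_rotvec(D[0]).as_matrix();th=np.radians(39.9)
nt=np.array([0,-np.sin(th),-np.cos(th)]);yt=np.array([0,-np.cos(th),np.sin(th)]);ims=[]
for j,n,u0,v0 in((2,"top",187,120),(3,"scene",285,182)):
    im=np.ascontiguousarray(cv2.resize(D[j][v0:v0+120,u0:u0+80,::-1],None,fx=5,fy=5,interpolation=cv2.INTER_CUBIC))
    P=[(proj(n,D[1]+R@(np.array([.1447,-.0025,-.0185])+[a*.03,0,0]+b*.022*yt))-[u0,v0]+.5)*5-.5 for a,b in((-1,-1),(-1,1),(1,1),(1,-1))]
    cv2.polylines(im,[np.array(P).round().astype(int)],True,(0,0,255),1);ims.append(im)
a=np.hstack([cv2.resize(ims[0][200:420,150:320],None,fx=2.3,fy=2.3),cv2.resize(ims[1][200:420,180:350],None,fx=2.3,fy=2.3)])
cv2.imwrite("pics/c6.png",cv2.convertScaleAbs(a,alpha=1.3))
E
```

```text
(no output)
```

View pics/c6.png

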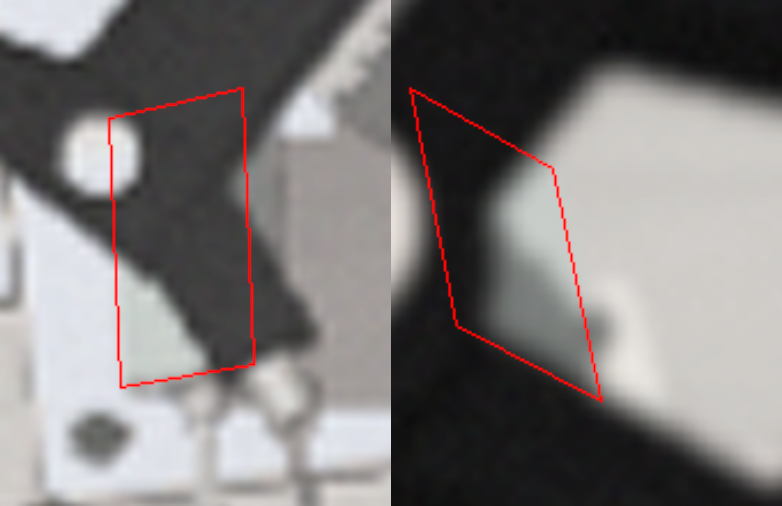

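The predicted glass outline (red) coincides with the visible glass edges in both views. I'll make a final 1 mm trim, settle, and hand in.

```bash
python3 -m jog '[{"rx":0,"ry":0,"rz":0,"x":0.01,"y":-0.01,"z":0,"jaw":-1},{"rx":0,"ry":0,"rz":0,"x":0,"y":0,"z":0,"jaw":-1},{"rx":0,"ry":0,"rz":0,"x":0,"y":0,"z":0,"jaw":-1},{"rx":0,"ry":0,"rz":0,"x":0,"y":0,"z":0,"jaw":-1},{"rx":0,"ry":0,"rz":0,"x":0,"y":0,"z":0,"jaw":-1},{"rx":0,"ry":0,"rz":0,"x":0,"y":0,"z":0,"jaw":-1}]';python3 goal.py; python3 -c "
from bench import r
print(r.hand_in())"
```

```text
clock: 11.1
tcp_pos: [0.4592, 0.0534, 0.0693]
orientation: [3.097, 0.118, 0.012]
contact_force: [0.2, -0.5, -1.3]
grip_width: 0.0123
gripper_force: 78.3
tag [0.6024 0.0671 0.1685] lens [0.5847 0.3214 0.115 ] G [0.6024 0.0671 0.0885] n [-0.0467  0.6717  0.7393] bisector [-0.0464  0.6679  0.7428]
goal TCP [0.4584 0.0531 0.0693] d units [-0.0128 -0.0062 -0.0008] turn units [-0.0001  0.0029 -0.0077]
now glass [0.6031 0.0677 0.0886] miss from G mm [0.7423 0.562  0.1202] n err deg 0.46134178601908565
the job is handed in; nothing more can be done
None
```

I handed the job in at about 11 s with the mirror held steady in the gripper, the glass about 80 mm below the tag and angled to the lens; the angle comes from measured geometry (good to roughly 1–2°), and no verdict was returned.

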